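Check-weigh the large calibration weight and show its underside to the inspection camera

TASK

Take the largest of the three steel weights out of its case, set it down gently, upright in the middle of the balance pan, let go and leave it there to settle for two seconds. Then pick it up again and show its underside to the tilted inspection camera: hold it still in front of the lens with the underside centred and square to the lens, 100 mm away from it, and finish while still holding it there. Leave the other weights, the bottle, the jar, the balance and the camera where they are.

Things in the scene. Friction and masses are not known exactly. Their poses are not given: they have to be found in the camera images.
- weight_large: The largest of three knobbed stainless-steel weights: upright cylinder 38 mm in diameter and 44 mm tall, then a neck 14 mm in diameter and 8 mm tall, then a knob 22 mm in diameter and 12 mm tall (64 mm in all), 0.4 to 0.56 kg. Origin at the centre of its flat underside, z along its axis towards the knob. It starts standing in one of the case's three wells.
- weight_medium: Bystander: the same shape, 28 mm in diameter, 34 mm tall body, 54 mm in all, 0.2 kg, standing in another well. Origin at the centre of its underside, z up.
- weight_small: Bystander: the same shape, 22 mm in diameter, 26 mm tall body, 46 mm in all, 0.1 kg, standing in another well. Origin at the centre of its underside, z up.
- case: Fixed black block 90 mm (its x) by 240 mm (its y) and 20 mm tall with three round wells 42 mm across and 10 mm deep in a row along its y, 75 mm apart, the middle one at the block's centre; any weight may be in any well. Origin at the centre of its underside, z up.
- balance: Fixed white laboratory balance, 200 mm wide (its y). Origin on the bench under the centre of the pan, z up; the housing reaches 100 mm from there in its +x and 190 mm in its -x, where a sloped display faces the robot; its top is 70 mm above the bench behind and around the pan, and the display's upper edge reaches about 82 mm.
- pan_top (a point): Centre of the upper face of the balance's round steel pan, 60 mm in diameter and 5 mm thick, 93 mm above the bench when empty; z up.
- pan (a joint): How far the sprung pan is pressed down, m: 0 empty, about 3 N per mm after the first 0.7 N; 1.2 to 1.7 mm under the large weight, 9 mm at its stop.
- camera_head: Round inspection camera held in a fork with a stiff tilt joint. Origin on the tilt axis, 75 mm above the bench; z is the optical axis, pointing out of the lens, leaning 0.3 to 0.6 rad from vertical, roughly towards the robot. Body 48 mm in diameter, ring light 62 mm in diameter.
- lens (a point): Centre of the camera's front lens face (barrel 36 mm in diameter), 50 mm from the tilt axis along the optical axis; same axes as the camera head.
- focus (a point): Point on the optical axis 100 mm in front of the lens: where the centre of the weight's underside belongs; same axes as the camera head (z away from the lens).
- camera_stand: Fixed fork of the camera on a 90 by 90 mm base plate 10 mm thick; its two upright cheeks reach 90 mm above the bench. Origin at the centre of its underside, z up.
- white_bottle: Bystander: small white plastic bottle, 42 mm in diameter, 85 mm tall, standing loose. Origin at the centre of its underside, z up.
- amber_jar: Bystander: amber glass jar with a black cap, 52 mm in diameter, 65 mm tall, standing loose. Origin at the centre of its underside, z up.
There are look-alikes about, which are no part of the job. Leave any blue or green look-alike of the camera_stand alone.

How it is judged:
By the outcome, as a careful person would: the job done as asked, in the order asked, and still so for the second after the job is handed in, while the arm keeps its last pose, push and grip.
It also fails if it takes over 58 s, if anything falls off the work surface, if the arm or the gripper's body presses on something with over 40 N, if the wrist force passes 120 N, or if a joint passes its speed limit or range.

ROBOT

A 6-joint arm with a two-finger parallel gripper is mounted at the origin on the work surface. World frame = base frame: x ahead of the robot, y to its left, z up, the work surface at z = 0. Lengths are in m, angles in rad, forces in N, time in s.
With the tool pointing down it reaches from about 0.35 to 0.875 m from the base axis. Payload 15.5 kg.
Tool frame: the origin (TCP) lies midway between the tips of the shut fingers; the grasp point (between the pads) lies 19 mm behind it; z points along the fingers, x is the direction in which the jaws open and shut, and the axes are right-handed (so a half turn about z gives the same grasp; the last joint's range is limited). The gripper opens to 85 mm and grips with 20 to 120 N. Pads are 22 mm wide; open, the fingers measure 114 mm over their backs; the gripper's body (76 mm by 85 mm) begins 54 mm behind the grasp point. The pads swing forward as they close: fully open they stand 13 mm farther back than shut.
Start: joints at [-1.385, 0.494, 1.345, -0, 1.302, -0.096], TCP at [0.174, -0.6, 0.199] pointing down, gripper open.
Joint ranges: [-2.91, 2.91], [-0.82, 2.16], [0.22, 2.67], [-1.22, 4.37], [0.12, 2.79], [-3.08, 3.08]. Speed limits (rad/s): [1.89, 1.89, 2.57, 3.01, 3.01, 3.01].

INTERFACE

Orientations are given as a unit quaternion [x, y, z, w].
In Python, from workcell import manip gives the robot as it stands. The module is installed in compiled form; this text tells all that it offers. Calls block until the motion is done:
- manip.move_ptp(position, orientation): joint-space move of the TCP to a pose.
- manip.move_straight(position, feed=0.15, attitude=None, force_limit=None): straight line of the TCP; attitude=None keeps the orientation; feed is the mean speed in m/s. With force_limit (N) it stops when the force on the tool has changed by that much, and returns True; else False.
- manip.movej(angles): joint-space move.
- manip.gripper_to(opening, squeeze=None): opening from 0.0 (shut) to 1.0 (fully open); squeeze is the grip in N (None keeps the last); returns when the fingers have stopped.
- manip.pause(seconds).
- manip.solve_ik(position, orientation): joint angles nearest the present ones, or None.
- manip.observe(): the state.
- manip.camera(name): name is "scene" or "side" or "wrist"; returns (picture, depth): 480x640x3 uint8, red, green, blue; 480x640 float32, m along the optical axis (not along the pixel's ray), 0 where there is no reading.
- manip.camera_params(name): a dict with "fov_y" (degrees; the focal length in pixels is half the picture's height over the tangent of half this angle, whatever the lens; pixels are square), "cx", "cy" (the principal point, pixels), "extrinsics" (4x4, takes a point from camera to world coordinates); the wrist camera has in their place "hand_eye" (4x4, takes a point from camera to tool coordinates, whose origin is the TCP and whose axes are the tool frame's). Camera axes: x right, y down, z forward; pixel columns grow to the right and rows downward; lengths in m; the calibration is good to about 2 mm. A picture is of the moment at which its call begins: read the wrist's pose just before it. camera_params takes no time and is no camera call.
A pose or a line that the arm cannot do raises manip.Unreachable and nothing moves.
- manip.job_done(): hands the job in, once; it reports no verdict.
The state is a dict: "clock": time; "joints": joint angles; "dq": joint speeds; "effort": joint torques, N m; "tool_pos": TCP position; "orientation": TCP orientation; "wrist_force": force on the tool from outside, world axes, zero at the start; "moment": the same for the moment, N m; "grip_width": opening from 0.0 (shut) to 1.0 (fully open).
Only numpy, scipy, OpenCV 4.12 (cv2) and the standard library are available. Lean on these libraries where they do the work, as an engineer would, in place of code of your own. Each camera call takes 0.05 s, during which the arm holds its last target. There are 200 camera calls.

## Working session

There is one attempt and no reset: what is moved stays moved. The work goes in short steps, each a Python script; the robot and the scene stay as the last script left them, time stands still between calls to the robot, and variables do not carry over. Pictures are saved under pics/ and viewed, on a budget of 10 in all, crops included, one or two more only if the job needs it, and the job is handed in when it is done.

```bash
mkdir -p pics
python3 - <<'E'
from workcell import manip
import numpy as np, cv2
o=manip.observe(); print({k:np.round(v,3) for k,v in o.items()})
for n in ["scene","side","wrist"]:
    p,d=manip.camera(n); np.savez(f"pics/{n}0.npz",p=p,d=d)
    cv2.imwrite(f"pics/{n}0.png",p[:,:,::-1]); q=manip.camera_params(n)
    print(n,{k:np.round(v,4).tolist() for k,v in q.items()},(d>0).mean())
E
```

```text
{'clock': np.float64(0.0), 'joints': array([-1.384,  0.494,  1.346, -0.   ,  1.302, -0.095]), 'dq': array([ 0.   ,  0.   ,  0.001,  0.   ,  0.   , -0.001]), 'effort': array([-7.0000e-03, -8.8217e+01, -3.8387e+01, -1.0000e-03,  1.0000e-02,
       -0.0000e+00]), 'tool_pos': array([ 0.174, -0.6  ,  0.198]), 'orientation': array([ 0.799, -0.601, -0.   , -0.   ]), 'wrist_force': array([-0.425, -0.217,  0.696]), 'moment': array([-0.015,  0.002,  0.002]), 'grip_width': np.float64(1.001)}
scene {'fov_y': 45.3286, 'cx': 319.5969, 'cy': 243.3712, 'extrinsics': [[-0.8806, 0.2561, -0.3987, 1.0718], [0.4734, 0.5118, -0.7169, 0.8484], [0.0205, -0.82, -0.5719, 0.8632], [0.0, 0.0, 0.0, 1.0]]} 0.9959342447916667
side {'fov_y': 56.9594, 'cx': 319.0587, 'cy': 235.976, 'extrinsics': [[0.964, -0.1536, 0.2172, 0.375], [-0.266, -0.5683, 0.7786, -0.6866], [0.0038, -0.8084, -0.5887, 0.6297], [0.0, 0.0, 0.0, 1.0]]} 0.996005859375
wrist {'fov_y': 67.5968, 'cx': 312.5257, 'cy': 239.5801, 'hand_eye': [[1.0, -0.0003, 0.0002, 0.0004], [0.0002, 0.9648, 0.2631, -0.0668], [-0.0003, -0.2631, 0.9648, -0.1757], [0.0, 0.0, 0.0, 1.0]]} 0.99603515625
```

View pics/scene0.png

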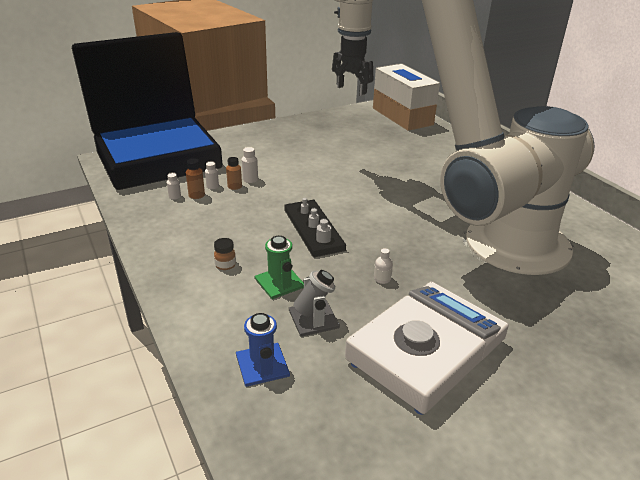

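View pics/side0.png

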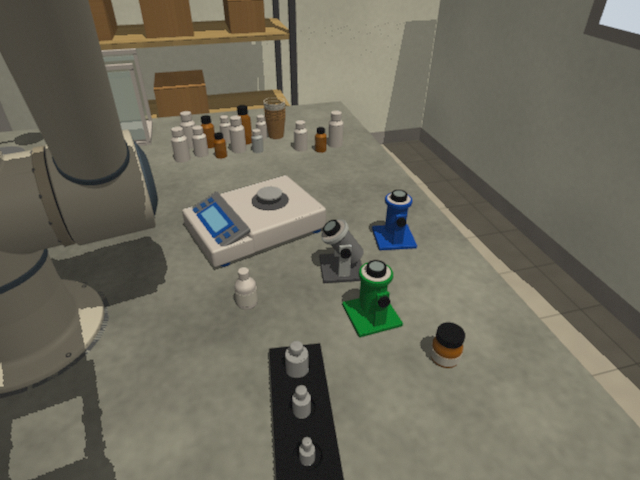

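Scene shows the case with three weights at (305,207), (314,218) and (323,232). It also shows the grey camera (318,290), with green (280,265) and blue (262,345) look-alikes, and the balance pan (418,332). The side view shows the weights at (297,360), (302,402) and (307,452), the grey camera at (338,245) and the pan at (270,195).

Candidates for the large weight in the side view: A (297,360), B (302,402), C (307,452), plus the white bottle (246,290), which is plastic. A looks biggest, and I'll check it by size.

```bash
cat > h.py <<'E'
import numpy as np, cv2
from scipy.spatial.transform import Rotation as R
from workcell import manip
def K(n):
    q=manip.camera_params(n); f=240/np.tan(np.radians(q["fov_y"]/2)); return f,q["cx"],q["cy"]
def ext(n,o=None):
    q=manip.camera_params(n)
    if n!="wrist": return np.array(q["extrinsics"])
    T=np.eye(4); T[:3,:3]=R.from_quat(o["orientation"]).as_matrix(); T[:3,3]=o["tool_pos"]
    return T@np.array(q["hand_eye"])
def ray(n,T,u,v):
    f,cx,cy=K(n); d=np.stack([(np.asarray(u)-cx)/f,(np.asarray(v)-cy)/f,np.ones(np.shape(u))],-1)
    return T[:3,3],d@T[:3,:3].T
def plane(n,T,u,v,z):
    c,d=ray(n,T,u,v); return c+d*((z-c[2])/d[...,2])[...,None]
def cloud(n,T,d):
    v,u=np.mgrid[:480,:640]; c,r=ray(n,T,u,v); return c+r*d[...,None]
def proj(n,T,P):
    f,cx,cy=K(n); p=(np.asarray(P)-T[:3,3])@T[:3,:3]; return np.stack([f*p[...,0]/p[...,2]+cx,f*p[...,1]/p[...,2]+cy],-1)
def cross(rays):
    A=0;b=0
    for c,d in rays:
        d=d/np.linalg.norm(d); M=np.eye(3)-np.outer(d,d); A=A+M; b=b+M@c
    return np.linalg.solve(A,b)
def snap(name,n="wrist"):
    o=manip.observe(); p,d=manip.camera(n); np.savez(f"pics/{name}.npz",p=p,d=d,T=ext(n,o))
    cv2.imwrite(f"pics/{name}.png",p[:,:,::-1]); return p,d,ext(n,o)
E
python3 - <<'E'
from h import *
pts={"scene":dict(A=(323,228),B=(314,215),C=(305,205),pan=(418,330),camtop=(323,279),bottle=(384,268),jar=(224,250)),
"side":dict(A=(296,350),B=(301,395),C=(307,445),pan=(270,193),camtop=(335,230),bottle=(246,290),jar=(449,340))}
r={}
for n in pts:
    z=np.load(f"pics/{n}0.npz"); T=ext(n); C=cloud(n,T,z["d"])
    for k,(u,v) in pts[n].items():
        r.setdefault(k,[]).append(ray(n,T,np.float64(u),np.float64(v))); print(n,k,C[v,u].round(3))
    for lo,hi in [(-.005,.003),(.015,.024),(.065,.075)]: pass
for k in r: print(k,cross(r[k]).round(3))
z=np.load("pics/side0.npz")
cv2.imwrite("pics/crop1.png",np.hstack([cv2.resize(z["p"][190:290,280:430,::-1],(400,267),interpolation=2),cv2.resize(z["p"][330:480,200:425,::-1],(400,267),interpolation=2)]))
E
```

```text
scene A [ 0.471 -0.215  0.059]
scene B [ 0.457 -0.292  0.051]
scene C [ 0.445 -0.367  0.039]
scene pan [0.501 0.224 0.09 ]
scene camtop [0.609 0.034 0.12 ]
scene bottle [ 0.416 -0.017  0.048]
scene jar [ 0.729 -0.237  0.06 ]
side A [ 0.464 -0.234  0.072]
side B [ 0.455 -0.307  0.06 ]
side C [ 0.445 -0.379  0.052]
side pan [0.507 0.221 0.093]
side camtop [0.601 0.004 0.116]
side bottle [ 0.408 -0.053  0.051]
side jar [ 0.712 -0.275  0.065]
A [ 0.467 -0.221  0.055]
B [ 0.455 -0.298  0.047]
C [ 0.446 -0.37   0.037]
pan [0.505 0.225 0.092]
camtop [0.603 0.018 0.107]
bottle [ 0.407 -0.032  0.033]
jar [ 0.723 -0.259  0.044]
```

View pics/crop1.png

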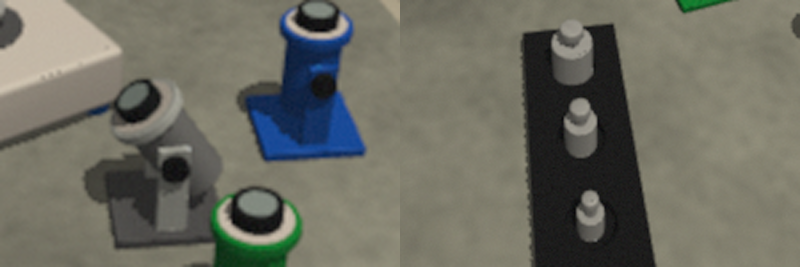

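A (side 297,360; scene 323,232) is clearly the largest and widest of the three steel weights in the case. The grey head beside its look-alikes is the inspection camera. Next is a wrist look from two places.

```bash
cat >> h.py <<'E'
def down(yaw): 
    c,s=np.cos(yaw),np.sin(yaw); return R.from_matrix(np.array([[c,s,0],[s,-c,0],[0,0,-1.]])).as_quat()
E
python3 - <<'E'
from h import *
q=down(-0.14)
manip.move_ptp([.466,-.20,.20],q); snap("w1"); manip.move_straight([.466,-.26,.15],feed=.2); snap("w2")
print(manip.observe()["clock"])
for n in ["w1","w2"]:
    z=np.load(f"pics/{n}.npz"); C=cloud("wrist",z["T"],z["d"]); Z=C[...,2]
    print(n,"table",np.median(Z[abs(Z)<.01]).round(4),"case",np.median(Z[(Z>.015)&(Z<.026)]).round(4))
    P=C.reshape(-1,3); 
    for nm,c in dict(A=(.466,-.224),B=(.455,-.298),C=(.446,-.37)).items():
        s=P[(np.hypot(P[:,0]-c[0],P[:,1]-c[1])<.035)&(P[:,2]>.03)]
        if len(s)<50: continue
        t=s[:,2]>np.percentile(s[:,2],97)-.003
        (cx,cy),r=cv2.minEnclosingCircle((s[t][:,:2]*1000).astype(np.float32))
        print(nm,"top z",np.percentile(s[:,2],95).round(4),"top mean",s[t].mean(0).round(4),"circ",round(cx,1),round(cy,1),round(r,1),"ext",np.ptp(s[:,:2],axis=0).round(3),len(s))
cv2.imwrite("pics/w12.png",np.hstack([cv2.resize(cv2.imread(f"pics/{n}.png"),(400,300)) for n in("w1","w2")]))
E
```

```text
2.5917
w1 table 0.0007 case 0.0208
A top z 0.3266 top mean [ 0.4694 -0.1904  0.3258] circ 468.5 -190.5 9.0 ext [0.037 0.056] 8613
B top z 0.0653 top mean [ 0.4568 -0.2999  0.0644] circ 457.0 -300.5 8.7 ext [0.027 0.023] 737
C top z 0.0569 top mean [ 0.4465 -0.374   0.0563] circ 446.9 -374.4 7.1 ext [0.021 0.019] 424
w2 table 0.0007 case 0.0207
A top z 0.2851 top mean [ 0.4758 -0.1947  0.3258] circ 475.8 -194.7 0.0 ext [0.06  0.059] 29170
B top z 0.0653 top mean [ 0.4568 -0.3002  0.0644] circ 456.5 -300.6 8.8 ext [0.027 0.025] 1002
C top z 0.0572 top mean [ 0.4468 -0.3741  0.0564] circ 446.9 -374.4 6.9 ext [0.021 0.02 ] 579
```

View pics/w12.png

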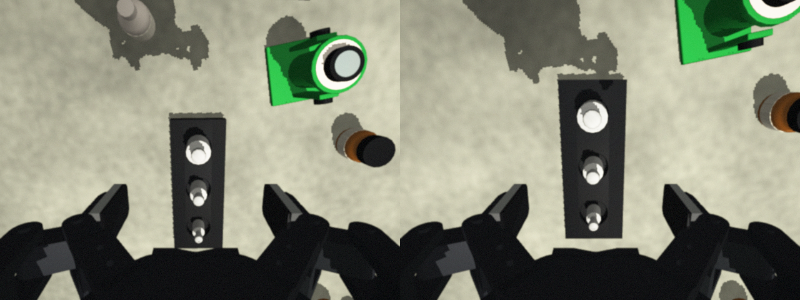

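Both wrist views show the case with A farthest from the gripper: A is at about (317,240) in w1 and (307,186) in w2. The large one stands nearest the balance.

Run:
```python
from h import *
rays=[];S=[]
for n in ["w1","w2"]:
    z=np.load(f"pics/{n}.npz"); C=cloud("wrist",z["T"],z["d"]); 
    m=(np.hypot(C[...,0]-.469,C[...,1]+.226)<.035)&(C[...,2]>.03)&(C[...,2]<.09)
    zt=np.percentile(C[m][:,2],95); k=m&(C[...,2]>zt-.003); b=m&(abs(C[...,2]-.054)<.0025)
    (x,y),r=cv2.minEnclosingCircle((C[k][:,:2]*1000).astype(np.float32)); (x2,y2),r2=cv2.minEnclosingCircle((C[b][:,:2]*1000).astype(np.float32))
    vv,uu=np.nonzero(k); rays.append(ray("wrist",z["T"],uu.mean(),vv.mean())); S.append([x,y])
    print(n,"top",zt.round(4),"knob",np.round([x,y,r],1),"shoulder",np.round([x2,y2,r2],1),"ext",np.ptp(C[m][:,:2],axis=0).round(4),"px",uu.mean().round(1),vv.mean().round(1))
print("tri",cross(rays).round(4))
```

```text
w1 top 0.0752 knob [ 467.  -226.4   10.7] shoulder [ 466.8 -226.5   18.9] ext [0.0374 0.0373] px 317.3 249.3
w2 top 0.0753 knob [ 467.  -226.7   10.7] shoulder [ 466.7 -226.6   19. ] ext [0.0372 0.0372] px 306.9 190.3
tri [ 0.4669 -0.2265  0.0728]
```

Run:
```python
from h import *
q=down(-0.136); x,y=.467,-.2266
manip.move_ptp([x,y,.11],q)
print(manip.move_straight([x,y,.021],feed=.08,force_limit=8))
print(manip.observe()["tool_pos"].round(4)); manip.gripper_to(0.0,80); o=manip.observe(); print("grip",o["grip_width"]*85,o["wrist_force"].round(2))
manip.move_straight([x,y,.06],feed=.08); o=manip.observe(); print(o["grip_width"]*85,o["wrist_force"].round(2))
manip.move_straight([x,y,.25],feed=.25)
manip.move_ptp([.505,.125,.25],down(0)); snap("p1"); manip.move_straight([.505,.155,.21],feed=.2); snap("p2")
print(manip.observe()["clock"])
for n in ["p1","p2"]:
    z=np.load(f"pics/{n}.npz"); C=cloud("wrist",z["T"],z["d"]); Z=C[...,2]
    m=(np.hypot(C[...,0]-.505,C[...,1]-.225)<.05)&(Z>.085)&(Z<.1); k=m
    h=cv2.convexHull((C[k][:,:2]*1000).astype(np.float32)); (a,b),r=cv2.minEnclosingCircle(h)
    print(n,"pan z",np.median(Z[k]).round(4),np.round([a,b,r],1),C[k].mean(0).round(4),k.sum(),"table",np.median(Z[abs(Z)<.01]).round(4))
cv2.imwrite("pics/p12.png",np.hstack([cv2.resize(cv2.imread(f"pics/{n}.png"),(400,300)) for n in("p1","p2")]))
```

```text
False
[ 0.4673 -0.2268  0.0214]
grip 18.959190586994144 [-7.42  2.19 23.3 ]
18.87692991233454 [-0.92  0.27 -5.4 ]
8.1833
p1 pan z 0.0937 [506.3 225.8  29.9] [0.5064 0.2263 0.0937] 3909 table 0.0008
p2 pan z 0.0937 [506.5 225.9  29.9] [0.5065 0.2264 0.0937] 4706 table 0.0007
```

View pics/p12.png

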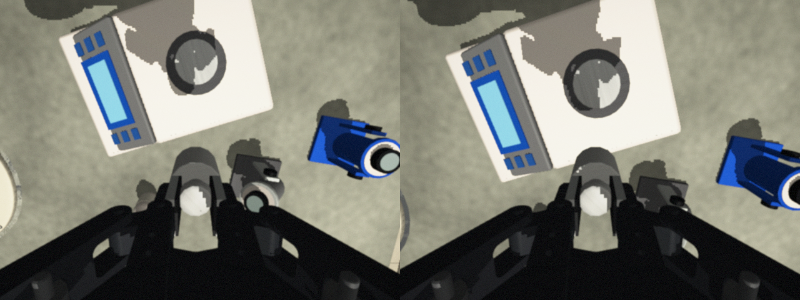

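The view shows the pan unobstructed in both frames and the weight held between the fingers. The grip width of 0.22 is less than expected for 38 mm, so I'll check the held pose by depth in the tool frame.

Run:
```python
from h import *
z=np.load("pics/p2.npz"); H=np.array(manip.camera_params("wrist")["hand_eye"]); C=cloud("wrist",H,z["d"])
print("tool-frame z profile along x~0 cols:")
u=int(proj("wrist",H,np.array([0,0,0.]))[0]); print("tcp px",proj("wrist",H,np.array([[0,0,0.],[0,0,-.053]])).round(1))
for v in range(215,390,6): print(v,(C[v,316]*1000).round(1),z["p"][v,316])
m=(abs(C[...,0])<.03)&(abs(C[...,1])<.03)&(abs(C[...,2]+.053)<.006)
k=C[m]; print("near knob top",len(k),np.round(cv2.minEnclosingCircle((k[:,:2]*1000).astype(np.float32)),1) if 0 else (k.mean(0)*1000).round(1),(np.ptp(k,axis=0)*1000).round(1))
cv2.imwrite("pics/p2c.png",cv2.resize(z["p"][200:400,200:440,::-1],(720,600),interpolation=2))
```

```text
tool-frame z profile along x~0 cols:
tcp px [[311.6 273.3]
 [311.1 322.7]]
215 [  3.4  -2.9 140.1] [246 244 236]
221 [  3.5   2.4 138.9] [247 245 237]
227 [  3.5   7.9 138.9] [246 244 236]
233 [  3.5  13.4 138.7] [245 242 233]
239 [  2.2 -19.   -1.7] [67 63 63]
245 [  2.1 -18.5 -11. ] [67 64 62]
251 [  2.1 -18.9 -22. ] [63 65 60]
257 [  2.  -18.6 -30. ] [69 70 65]
263 [  2.  -16.5 -31.7] [105 106 100]
269 [  2.  -14.6 -33.8] [103 101  96]
275 [  2.  -11.2 -31.9] [101  98  96]
281 [  2.   -8.7 -32.5] [101 102  96]
287 [  2.   -6.8 -34.6] [66 65 60]
293 [  1.9 -10.2 -48.6] [68 66 63]
299 [  1.8  -8.9 -51.3] [168 169 163]
305 [  1.8  -7.2 -52.7] [228 228 220]
311 [  1.8  -4.7 -52.7] [232 231 225]
317 [  1.8  -1.9 -52.2] [232 231 223]
323 [  1.8  -0.  -53.2] [231 229 223]
329 [  1.9   2.9 -52.6] [225 225 213]
335 [  1.9   5.2 -52.9] [226 225 216]
341 [  1.9   8.5 -51.8] [225 222 212]
347 [  4.4 174.2 210.1] [151 152 132]
353 [  4.4 181.4 208.6] [152 147 132]
359 [  4.5 190.  208.9] [146 144 125]
365 [  4.5 198.3 208.8] [156 151 134]
371 [  4.5 207.3 209.6] [155 155 135]
377 [  4.5 215.8 209.4] [160 161 137]
383 [  4.5 223.6 208.3] [158 157 135]
389 [  4.6 233.7 210. ] [161 160 139]
near knob top 3407 [  0.5  -3.5 -52.5] [46.2 23.  12. ]
```

View pics/p2c.png

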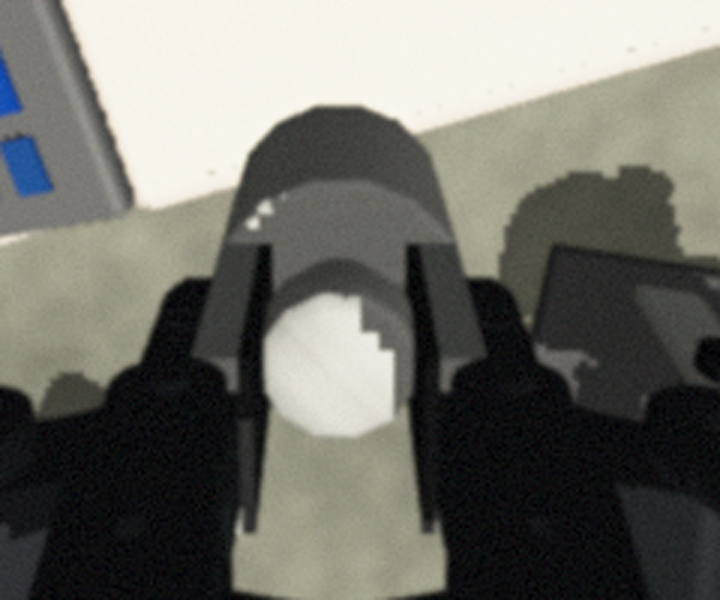

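Run:
```python
from h import *
z=np.load("pics/p2.npz"); H=np.array(manip.camera_params("wrist")["hand_eye"]); C=cloud("wrist",H,z["d"])*1000
for v in (278,284,290,300,310,318,325):
    print(v,[(u,*C[v,u].round(0).astype(int)) for u in (264,270,276,282,286,290,338,342,348,354,360)])
```

```text
278 [(264, np.int64(-55), np.int64(84), np.int64(207)), (270, np.int64(-48), np.int64(84), np.int64(209)), (276, np.int64(-15), np.int64(-10), np.int64(-33)), (282, np.int64(-12), np.int64(-10), np.int64(-33)), (286, np.int64(-11), np.int64(-10), np.int64(-33)), (290, np.int64(-9), np.int64(-11), np.int64(-34)), (338, np.int64(11), np.int64(-10), np.int64(-33)), (342, np.int64(13), np.int64(-10), np.int64(-32)), (348, np.int64(16), np.int64(-10), np.int64(-32)), (354, np.int64(48), np.int64(84), np.int64(208)), (360, np.int64(55), np.int64(84), np.int64(208))]
284 [(264, np.int64(-56), np.int64(92), np.int64(209)), (270, np.int64(-49), np.int64(92), np.int64(210)), (276, np.int64(-14), np.int64(-11), np.int64(-41)), (282, np.int64(-12), np.int64(-11), np.int64(-41)), (286, np.int64(-10), np.int64(-11), np.int64(-41)), (290, np.int64(-9), np.int64(-9), np.int64(-36)), (338, np.int64(11), np.int64(-11), np.int64(-41)), (342, np.int64(12), np.int64(-11), np.int64(-41)), (348, np.int64(15), np.int64(-11), np.int64(-41)), (354, np.int64(48), np.int64(91), np.int64(208)), (360, np.int64(55
[... 2155 characters left out ...]
64(12), np.int64(-11), np.int64(-70)), (354, np.int64(14), np.int64(-11), np.int64(-70)), (360, np.int64(16), np.int64(-11), np.int64(-70))]
325 [(264, np.int64(-14), np.int64(-11), np.int64(-76)), (270, np.int64(1), np.int64(-66), np.int64(-176)), (276, np.int64(-11), np.int64(-9), np.int64(-71)), (282, np.int64(-9), np.int64(-8), np.int64(-70)), (286, np.int64(-9), np.int64(-3), np.int64(-61)), (290, np.int64(-8), np.int64(1), np.int64(-53)), (338, np.int64(10), np.int64(-1), np.int64(-56)), (342, np.int64(10), np.int64(-9), np.int64(-70)), (348, np.int64(12), np.int64(-8), np.int64(-70)), (354, np.int64(13), np.int64(-12), np.int64(-77)), (360, np.int64(15), np.int64(-12), np.int64(-77))]
```

Run:
```python
from h import *
H=np.array(manip.camera_params("wrist")["hand_eye"])
for n in ("w1","p2"):
    z=np.load(f"pics/{n}.npz"); C=cloud("wrist",H,z["d"]).reshape(-1,3)*1000
    m=(abs(C[:,0])<70)&(abs(C[:,1])<20)&(C[:,2]<20)&(C[:,2]>-110)&(z["p"].reshape(-1,3).sum(1)<250); c=C[m]
    for s in (-1,1):
        d=c[c[:,0]*s>0]; 
        for a in range(-100,15,8):
            e=d[(d[:,2]>=a)&(d[:,2]<a+8)]
            if len(e)>8: print(n,s,"z",a,"x",e[:,0].min().round(1),e[:,0].max().round(1),"y",e[:,1].min().round(1),len(e))
z=np.load("pics/w1.npz"); cv2.imwrite("pics/w1c.png",z["p"][260:,:,::-1])
```

```text
w1 -1 z -100 x -69.9 -36.5 y -14.3 4162
w1 -1 z -92 x -69.2 -41.5 y -14.1 650
w1 -1 z -84 x -55.4 -41.5 y -11.6 755
w1 -1 z -76 x -56.0 -41.4 y -11.7 921
w1 -1 z -68 x -55.6 -41.5 y -11.5 773
w1 -1 z -60 x -55.4 -41.4 y -11.3 600
w1 -1 z -52 x -47.9 -41.7 y -10.9 205
w1 1 z -100 x 38.0 70.0 y -14.2 4249
w1 1 z -92 x 42.4 69.6 y -13.9 648
w1 1 z -84 x 42.5 56.3 y -11.6 767
w1 1 z -76 x 42.6 56.8 y -11.6 914
w1 1 z -68 x 42.6 56.6 y -11.5 778
w1 1 z -60 x 42.7 56.6 y -11.5 602
w1 1 z -52 x 42.7 49.0 y -10.9 202
p2 -1 z -100 x -50.6 -9.1 y -17.1 2701
p2 -1 z -92 x -46.6 -9.7 y -13.9 4084
p2 -1 z -84 x -41.8 -10.3 y -14.0 1357
p2 -1 z -76 x -30.0 -8.8 y -13.2 632
p2 -1 z -68 x -22.3 -8.7 y -11.5 364
p2 -1 z -60 x -22.4 -1.2 y -11.3 409
p2 -1 z -52 x -22.3 -0.0 y -11.4 500
p2 -1 z -44 x -22.0 -0.1 y -11.4 188
p2 -1 z -36 x -15.6 -0.1 y -18.9 174
p2 -1 z -28 x -15.7 -0.2 y -18.9 180
p2 -1 z -20 x -15.8 -0.2 y -19.0 154
p2 -1 z -12 x -15.3 -0.2 y -18.8 130
p2 -1 z -4 x -15.1 -0.3 y -18.8 108
p2 -1 z 4 x -13.5 -0.3 y -18.7 22
p2 1 z -100 x 10.3 51.9 y -17.3 2714
p2 1 z -92 x 10.8 47.1 y -14.4 4067
p2 1 z -84 x 11.4 42.6 y -14.0 1346
p2 1 z -76 x 9.8 31.0 y -13.3 648
p2 1 z -68 x 9.8 23.5 y -11.8 360
p2 1 z -60 x 2.6 23.6 y -11.5 437
p2 1 z -52 x 0.3 23.4 y -11.3 531
p2 1 z -44 x 0.3 23.2 y -11.3 194
p2 1 z -36 x 0.3 16.0 y -19.0 120
p2 1 z -28 x 0.3 16.2 y -19.0 186
p2 1 z -20 x 0.2 16.0 y -18.9 149
p2 1 z -12 x 0.2 15.8 y -18.9 137
p2 1 z -4 x 0.2 15.7 y -19.0 114
p2 1 z 4 x 0.2 13.3 y -18.7 28
```

The fingertips actually end about 33 mm behind the reported TCP, so the fingers hold the knob with their tips on the shoulder. The weight itself hangs straight and centred, with its underside 11 mm beyond the TCP. I'll place it this way and regrasp lower, on the body, afterwards.

Run:
```python
from h import *
x,y=.5063,.2258; q=down(0)
manip.move_straight([x,y,.13],feed=.15); manip.pause(.3); o=manip.observe(); f0=o["wrist_force"]; print(o["tool_pos"].round(4),f0.round(2))
print(manip.move_straight([x,y,.1015],feed=.02,force_limit=3)); o=manip.observe(); print(o["tool_pos"].round(4),o["wrist_force"].round(2))
manip.gripper_to(0.5); manip.gripper_to(1.0); o=manip.observe(); print("released",o["clock"],o["wrist_force"].round(2))
manip.move_straight([x,y,.24],feed=.15); snap("r1")
manip.move_ptp([.58,0,.27],q); snap("c1"); print(manip.observe()["clock"])
z=np.load("pics/r1.npz"); C=cloud("wrist",z["T"],z["d"])
for nm,lo,hi in (("shoulder",.132,.139),("knob",.152,.16),("pan",.086,.096)):
    m=(np.hypot(C[...,0]-x,C[...,1]-y)<.035)&(C[...,2]>lo)&(C[...,2]<hi); h=(C[m][:,:2]*1000).astype(np.float32)
    if len(h)>20: print(nm,m.sum(),np.median(C[m][:,2]).round(4),np.round(sum(cv2.minEnclosingCircle(h)[:1],())+(cv2.minEnclosingCircle(h)[1],),1))
cv2.imwrite("pics/rc.png",np.hstack([cv2.resize(cv2.imread(f"pics/{n}.png"),(400,300)) for n in("r1","c1")]))
```

```text
[0.5066 0.2255 0.1305] [-0.27  0.91 -4.83]
True
[0.5062 0.2258 0.1033] [2.76 0.6  1.34]
released 11.3917 [ 0.7  -0.04  0.87]
13.5083
shoulder 1027 0.1362 [506.5 225.8  19. ]
knob 629 0.156 [506.5 225.9  10.7]
pan 1366 0.0923 [506.5 225.9  29.9]
```

View pics/rc.png

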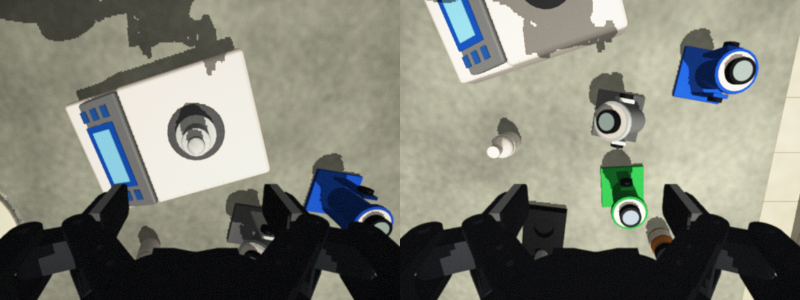

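The weight stands upright and centred on the pan, with the pan pressed about 1.4 mm. The grey inspection camera in c1 has its lens at about (328,194). Next I'll fit the head axis.

```bash
cat >> h.py <<'E'
def headfit(n,guess=(.6,.018,.115)):
    z=np.load(f"pics/{n}.npz"); C=cloud("wrist",z["T"],z["d"]); p=z["p"].astype(int)
    hsv=cv2.cvtColor(z["p"],cv2.COLOR_RGB2HSV)
    m=(np.linalg.norm(C-np.array(guess),axis=-1)<.05)&(C[...,2]>.08)
    # lens glass: iterate plane fit on all near top points via RANSAC over ring (bright)
    out={}
    P=C[m]; rng=np.random.default_rng(0); rest=P
    for i in range(3):
        best=None
        for _ in range(800):
            a=rest[rng.choice(len(rest),3,False)]; nn=np.cross(a[1]-a[0],a[2]-a[0]); L=np.linalg.norm(nn)
            if L<2e-5: continue
            nn/=L; k=abs((rest-a[0])@nn)<.0008
            if best is None or k.sum()>best.sum(): best=k
        s=rest[best]; c=s.mean(0); w=np.linalg.svd(s-c)[2][2] if len(s)<4000 else np.linalg.svd((s-c)[::3])[2][2]; w*=np.sign(w[2])
        e=cv2.minEnclosingCircle(np.stack([(s-c)@a for a in np.linalg.svd((s-c)[::3])[2][:2]],1).astype(np.float32)*1000)
        B=np.linalg.svd((s-c)[::3])[2][:2]; ctr=c+B.T@(np.array(e[0])/1000)
        print(n,i,len(s),"n",w.round(4),"tilt",np.arccos(w[2]).round(3),"az",np.arctan2(w[1],w[0]).round(3),"circ",ctr.round(4),"r",round(e[1],1)); rest=rest[~best]
    return C,m
E
python3 - <<'E'
from h import *
C,m=headfit("c1"); v,u=np.nonzero(m); print(m.sum(),u.min(),u.max(),v.min(),v.max())
z=np.load("pics/c1.npz")
cv2.imwrite("pics/c1c.png",cv2.resize(z["p"][140:260,280:420,::-1],(700,600),interpolation=2))
P=C.reshape(-1,3)
for lo,hi in ((.008,.013),):  # stand base
    k=(np.hypot(P[:,0]-.61,P[:,1]-.02)<.09)&(P[:,2]>lo)&(P[:,2]<hi)&(z["p"].reshape(-1,3).max(1)<110); r=cv2.minAreaRect((P[k][:,:2]*1000).astype(np.float32)); print(r,k.sum())
E
```

```text
c1 0 1092 n [-0.5453  0.097   0.8326] tilt 0.587 az 2.966 circ [0.603  0.0198 0.1069] r 30.7
c1 1 802 n [-0.5401  0.0993  0.8357] tilt 0.581 az 2.96 circ [0.5957 0.0209 0.1176] r 18.2
c1 2 348 n [-0.549   0.0996  0.8299] tilt 0.592 az 2.962 circ [0.6025 0.0209 0.1078] r 29.6
3439 311 375 156 231
((621.675048828125, 17.607585906982422), (87.40172576904297, 87.42054748535156), 80.49967193603516) 1039
```

View pics/c1c.png

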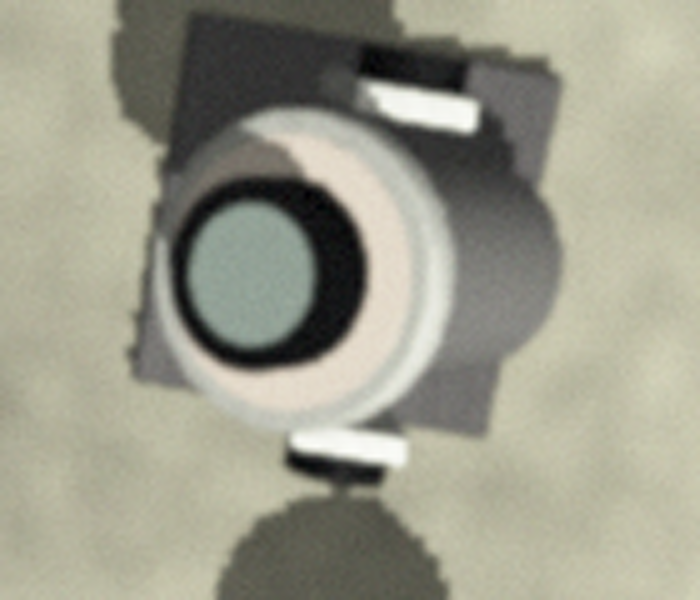

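Run:
```python
from h import *
n=np.array([-.5427,.098,.834]); n/=np.linalg.norm(n); lens=np.array([.5957,.0209,.1171]); H=np.array(manip.camera_params("wrist")["hand_eye"])
def frame(zt,psi):
    h=np.cross([0,0,1],zt); h/=np.linalg.norm(h); b=np.cross(zt,h); x=np.cos(psi)*h+np.sin(psi)*b; return np.stack([x,np.cross(zt,x),zt],1)
for psi in np.radians(np.arange(-180,180,30)):
    F=frame(-n,psi); q=R.from_matrix(F).as_quat(); a=manip.solve_ik(lens+.08*n,q); a2=manip.solve_ik(lens+.18*n,q)
    Fc=frame(-n,psi)@H[:3,:3].T; t=lens+.26*n-Fc@H[:3,3]; c=manip.solve_ik(t,R.from_matrix(Fc).as_quat())
    print(np.degrees(psi).round(),F[:,0].round(2),None if a is None else np.round(a,2),a2 is not None,"| view",None if c is None else np.round(c,2),t.round(2))
print(np.round(manip.observe()["joints"],2))
```

```text
-180.0 [-0.18 -0.98 -0.  ] [ 0.01  0.25  2.05 -0.39  0.28  2.11] True | view [ 0.08  0.38  2.33  3.6   0.45 -1.82] [0.54 0.03 0.17]
-150.0 [-0.56 -0.78 -0.28] [ 0.01  0.25  2.05 -0.39  0.28  2.63] True | view [ 0.24  0.38  2.23  4.32  0.47 -1.88] [0.55 0.04 0.17]
-120.0 [-0.8  -0.36 -0.48] None True | view None [0.55 0.04 0.17]
-90.0 [-0.82  0.15 -0.55] [ 0.01  0.25  2.05 -0.39  0.28 -2.61] True | view [ 0.29  0.35  1.94 -0.91  0.64 -1.91] [0.56 0.05 0.18]
-60.0 [-0.62  0.62 -0.48] [ 0.01  0.25  2.05 -0.39  0.28 -2.08] True | view [ 0.21  0.34  1.83 -0.59  0.73 -1.77] [0.57 0.04 0.18]
-30.0 [-0.26  0.93 -0.28] [ 0.01  0.25  2.05 -0.39  0.28 -1.56] True | view [ 0.1   0.32  1.77 -0.32  0.77 -1.58] [0.57 0.03 0.19]
0.0 [0.18 0.98 0.  ] [ 0.01  0.25  2.05 -0.39  0.28 -1.03] True | view [-0.03  0.3   1.78 -0.07  0.75 -1.38] [0.57 0.03 0.19]
30.0 [0.56 0.78 0.28] [ 0.01  0.25  2.05 -0.39  0.28 -0.51] True | view [-0.16  0.28  1.84  0.2   0.67 -1.2 ] [0.57 0.02 0.19]
60.0 [0.8  0.36 0.48] [ 0.01  0.25  2.05 -0.39  0.28  0.01] True | view [-0.26  0.27  1.96  0.53  0.55 -1.08] [0.56 0.01 0.18]
90.0 [ 0.82 -0.15  0.55] [ 0.01  0.25  2.05 -0.39  0.28  0.54] True | view [-0.32  0.27  2.1   1.02  0.4  -1.1 ] [0.55 0.01 0.18]
120.0 [ 0.62 -0.62  0.48] [ 0.01  0.25  2.05 -0.39  0.28  1.06] True | view [-0.29  0.3   2.25  1.9   0.32 -1.46] [0.55 0.01 0.17]
150.0 [ 0.26 -0.93  0.28] [ 0.01  0.25  2.05 -0.39  0.28  1.58] True | view [-0.14  0.35  2.34  2.87  0.38 -1.8 ] [0.54 0.02 0.17]
[-0.1   0.37  1.36  0.    1.42 -0.1 ]
```

```bash
cat >> h.py <<'E'
def frame(zt,psi):
    h=np.cross([0,0,1],zt); h/=np.linalg.norm(h); b=np.cross(zt,h); x=np.cos(psi)*h+np.sin(psi)*b; return np.stack([x,np.cross(zt,x),zt],1)
E
python3 - <<'E'
from h import *
n=np.array([-.5427,.098,.834]); n/=np.linalg.norm(n); lens=np.array([.5957,.0209,.1171]); H=np.array(manip.camera_params("wrist")["hand_eye"])
Fc=frame(-n,np.radians(50))@H[:3,:3].T; t=lens+.32*n-Fc@H[:3,3]
manip.move_ptp(t,R.from_matrix(Fc).as_quat()); manip.pause(.2); p,d,T=snap("c2"); print(manip.observe()["clock"])
C,m=headfit("c2")
print("lens px",proj("wrist",T,lens).round(1))
# two-view triangulation of green-grey glass disc centre
rays=[]
for nm in("c1","c2"):
    z=np.load(f"pics/{nm}.npz"); hsv=cv2.cvtColor(z["p"],cv2.COLOR_RGB2HSV); C=cloud("wrist",z["T"],z["d"])
    g=((np.linalg.norm(C-lens,axis=-1)<.0165)&(z["p"].max(2)>90)).astype(np.uint8)
    cs=max(cv2.findContours(g,0,1)[0],key=cv2.contourArea); e=cv2.fitEllipse(cs); print(nm,np.round(e[0],1),np.round(e[1],1)); rays.append(ray("wrist",z["T"],*map(np.float64,e[0])))
print("tri lens",cross(rays).round(4))
E
```

```text
14.6833
c2 0 1406 n [-0.5384  0.0933  0.8375] tilt 0.578 az 2.97 circ [0.6026 0.0195 0.1066] r 30.5
c2 1 918 n [-0.5388  0.0851  0.8381] tilt 0.577 az 2.985 circ [0.5955 0.0208 0.1172] r 17.9
c2 2 369 n [-0.5852  0.0772  0.8072] tilt 0.631 az 3.01 circ [0.6018 0.0193 0.106 ] r 30.2
lens px [311.7 239.3]
c1 [329.9 194.5] [24.3 28.1]
c2 [311.6 239.4] [29.3 29.5]
tri lens [0.5958 0.0207 0.1169]
```

Run:
```python
from h import *
x,y=.5065,.2258
manip.move_ptp([x,y,.20],down(0)); print(manip.move_straight([x,y,.0716],feed=.08,force_limit=8)); print("clock before grip",manip.observe()["clock"],manip.observe()["tool_pos"].round(4))
manip.gripper_to(0.0,80); o=manip.observe(); print("grip",o["grip_width"]*85,o["wrist_force"].round(2))
manip.move_straight([x,y,.085],feed=.03); manip.move_straight([x,y,.22],feed=.2); manip.pause(.2); o=manip.observe(); print(o["grip_width"]*85,o["wrist_force"].round(2))
p,d,T=snap("g1"); H=np.array(manip.camera_params("wrist")["hand_eye"]); C=cloud("wrist",H,d)*1000
br=(p.max(2)>90)
m=(abs(C[...,0])<25)&(abs(C[...,1])<25)&(C[...,2]>-95)&(C[...,2]<10)&br
k=m&(C[...,2]<np.percentile(C[m][:,2],10)+3); k=C[k]
print("knob top tool",k.mean(0).round(1),np.median(k[:,2]),cv2.minEnclosingCircle(k[:,:2].astype(np.float32)))
for v in range(270,380,6): print(v,C[v,312].round(1),p[v,312])
cv2.imwrite("pics/g1c.png",cv2.resize(p[200:400,200:440,::-1],(720,600),interpolation=2)); print(manip.observe()["clock"])
```

```text
False
clock before grip 17.7083 [0.5068 0.2259 0.072 ]
grip 35.90721159896336 [-0.98  0.4   1.12]
35.7105885767159 [-0.88  0.46 -4.89]
knob top tool [  0.8  -0.5 -83.9] -83.95913093904156 ((0.6028490662574768, 0.18730971217155457), 10.78650951385498)
270 [  0.3 -18.8 -46.5] [66 66 63]
276 [  0.3 -18.6 -52.4] [58 57 53]
282 [  0.3 -18.5 -58. ] [66 65 60]
288 [  0.4 -18.5 -63.3] [68 66 68]
294 [  0.4 -16.4 -63.5] [101 102  96]
300 [  0.4 -14.3 -63.8] [102 102  97]
306 [  0.4 -11.8 -63.1] [104 102  96]
312 [  0.4 -10.  -64.1] [107 109 100]
318 [  0.4  -7.7 -63.9] [96 95 91]
324 [  0.4  -7.5 -67.8] [60 62 59]
330 [  0.4 -11.  -78. ] [56 55 51]
336 [  0.4 -10.5 -80.6] [66 67 62]
342 [  0.4  -9.5 -82.2] [79 78 75]
348 [  0.4  -8.2 -83.3] [101 100  98]
354 [  0.4  -6.5 -83.8] [104 100  96]
360 [  0.4  -5.  -84.6] [100  99  91]
366 [  0.4  -2.9 -84.4] [96 98 93]
372 [  0.4  -0.5 -83.9] [96 96 92]
378 [  0.4   0.6 -85.2] [198 197 184]
19.8917
```

View pics/g1c.png

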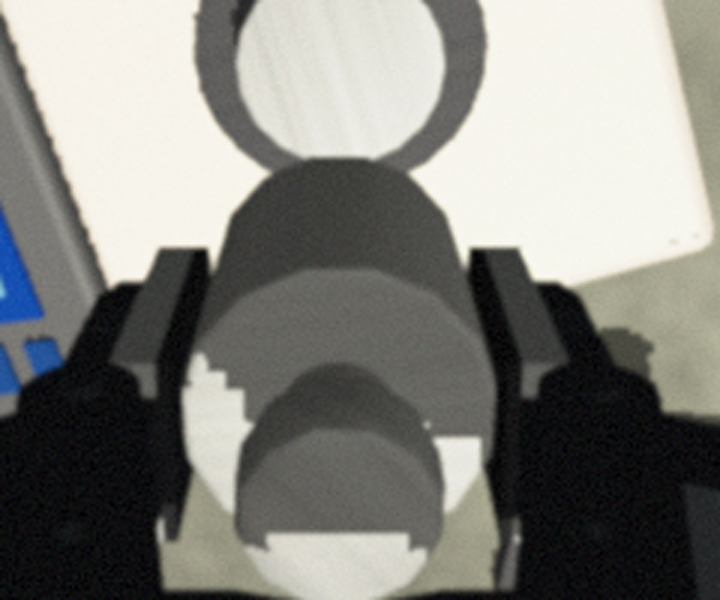

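The weight is now gripped on its body, upright in the hand, with the underside 20 mm behind the TCP. Next is presenting it to the camera.

Run:
```python
from h import *
t,a=.581,2.970; n=np.array([np.sin(t)*np.cos(a),np.sin(t)*np.sin(a),np.cos(t)]); lens=np.array([.5956,.0208,.1169]); foc=lens+.1*n
F=frame(-n,np.radians(80)); q=R.from_matrix(F).as_quat(); u=np.array([.3,.2,-19.9])/1000; tcp=foc-F@u
manip.move_straight([.5065,.2258,.27],feed=.2)
manip.move_ptp(tcp+.06*n,q); manip.move_straight(tcp,feed=.05); manip.pause(1.0)
o=manip.observe(); M=R.from_quat(o["orientation"]).as_matrix(); und=o["tool_pos"]+M@u
print("err mm",((und-foc)*1000).round(2),"axis err",np.degrees(np.arccos(-M[:,2]@n)).round(2),"grip",o["grip_width"]*85,"dq",abs(o["dq"]).max(),"clock",o["clock"],"foc",foc.round(4))
H=np.array(manip.camera_params("wrist")["hand_eye"]); p,d,T=snap("s1"); C=cloud("wrist",H,d)*1000
for v in (270,276,282,288,296,304,312,350,360): print(v,C[v,312].round(1))
for c in("scene","side"): snap("end_"+c,c)
A=cv2.imread("pics/end_scene.png"); B=cv2.imread("pics/end_side.png")
fs=proj("scene",ext("scene"),foc); fd=proj("side",ext("side"),foc); print("foc px",fs,fd)
cut=lambda I,c:cv2.resize(I[max(0,int(c[1])-90):int(c[1])+90,max(0,int(c[0])-60):int(c[0])+60],(400,600),interpolation=2)
cv2.imwrite("pics/end.png",np.hstack([cut(A,fs),cut(B,fd)]))
# side-view cloud of the weight body: underside edge & axis check
for c in("scene","side"):
    z=np.load(f"pics/end_{c}.npz"); P=cloud(c,ext(c),z["d"]).reshape(-1,3); r=P-foc; h=r@n; rad=np.linalg.norm(r-np.outer(h,n),axis=1)
    k=(rad<.026)&(h>-.02)&(h<.016); s=rad[k&(h>.002)]; print(c,k.sum(),"lowest h",np.percentile(h[k],[1,5]).round(4) if k.sum() else None,"radius of body pts",np.percentile(s,[10,50,90]).round(4) if len(s) else None)
```

```text
err mm [ 0.02 -0.    0.  ] axis err 0.0 grip 36.07921851009108 dq 0.0012136955974764744 clock 23.5917 foc [0.5415 0.0302 0.2005]
270 [  0.6 -18.3 -44.9]
276 [  0.6 -18.2 -51. ]
282 [  0.6 -18.4 -57.2]
288 [  0.6 -18.5 -62.9]
296 [  0.6 -15.8 -63.5]
304 [  0.6 -13.2 -64.2]
312 [  0.6  -9.8 -63.3]
350 [  0.7  -8.3 -84.2]
360 [  0.7  -4.8 -83.8]
foc px [351.84776465 237.96639497] [302.45230137 191.06602124]
scene 125 lowest h [0.0014 0.002 ] radius of body pts [0.0158 0.0185 0.0208]
side 148 lowest h [0.0004 0.001 ] radius of body pts [0.0161 0.018  0.0191]
```

View pics/end.png

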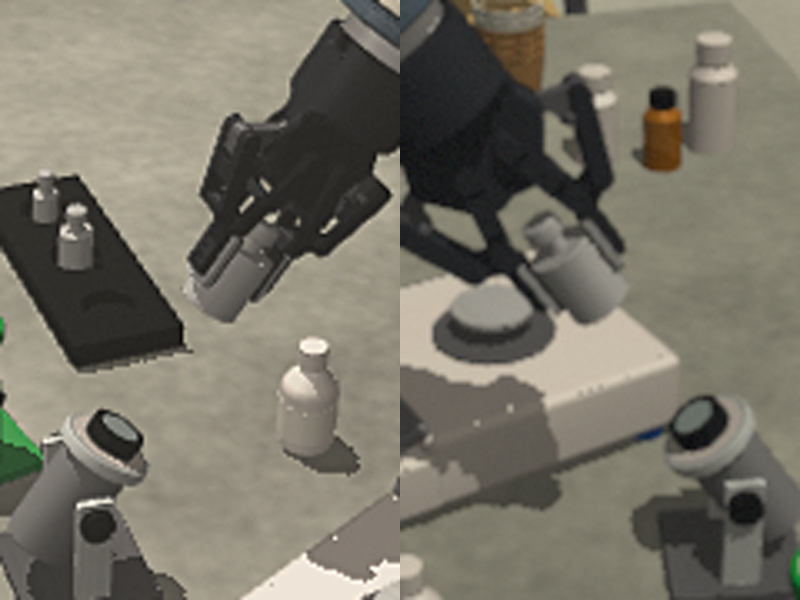

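Both views show the weight held square in front of the grey lens, and the bottle, the other weights and the empty pan undisturbed. Handing in.

```bash
python3 -c "
from workcell import manip
manip.job_done(); print(manip.observe()['clock'])"
```

```text
the job is handed in; nothing more can be done
the job is handed in; nothing more can be done
```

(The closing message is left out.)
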